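# Cap the adhesive and hold the curing lamp over the bonded frame

## Task

The spectacle frame in the walled tray has just been glued and wants curing light, but the light must not reach open adhesive: first, before the lamp leaves its dock, screw the cap of the adhesive pot fully closed (clockwise from above, up to its stop). Then lift the bar lamp out of its dock by its upright handle, bring it over the tray wall and finish while holding it still, upright, with its window about 1 cm above the top of the frame, centred on the frame and in line with its long direction. The lamp must touch neither frame nor tray, and the glue bottle, tape and tweezers are to be left where they are.

Things in the scene. Friction and masses are not known exactly. Their poses are not given: they have to be found in the camera images.
- cap (a joint): turn of the captive cap on the adhesive pot, rad: 0 = fully closed against its stop, grows as it is turned counter-clockwise (from above) to open, at most 1.6; starts 0.8 to 1.3 open. The cap stays on the pot, does not rise, turns about the vertical axis through point cap_wing with light friction (0.05 N m) and stays where it is left
- cap_wing (a point): centre of the wing on the grey cap, on its turning axis, 69 mm above the riser. The wing is an upright bar 44 mm long (this point's x axis, turns with the cap), 12 mm thick (y), from 58 to 80 mm above the riser, on a round cap 48 mm across; white pot 76 mm across at the foot, fixed, left or right of the lamp's dock. Closed: wing in line with two ridges on the pot's shoulder
- lamp_grip (a point): centre of the grip area of the bar lamp's upright handle, 68 mm above the lamp's underside (z up). The handle is a grey block 24 mm thick (x of this point) by 36 mm wide (y), from 23 to 98 mm above the underside; below it is the lamp's head, 34 mm (x) by 96 mm (y), 23 mm high. The lamp (about 0.14 kg) stands loose in its black dock
- lamp_window (a point): centre of the light window on the lamp's underside; x, y, z as in lamp_grip, the window's long direction is y (84 by 24 mm)
- lamp: the bar lamp; origin at the centre of its underside, axes as lamp_grip
- dock: black charging dock fixed on the riser, a plate 56 mm (x) by 116 mm (y) by 6 mm with a rim 12 mm high; origin at the centre of its underside; the lamp stands in it, 6 mm above the riser
- frame_top (a point): point on the upper side of the folded black spectacle frame in the tray, above its centre, 44 mm above its own underside and 48 mm above the riser: the highest level of the frame. The frame measures 48 mm (x of this point) by 144 mm (y, its long direction)
- frame: the folded black spectacle frame, loose (34 g); origin at the centre of its underside, axes as frame_top
- tray: open aluminium tray fixed on the riser, 124 mm (x) by 214 mm (y) outside, walls 4 mm thick and 70 mm high, floor 4 mm thick; origin at the centre of its underside. The frame lies roughly in its middle
- tape: small roll of black tape lying flat, 56 mm across, 19 mm high, bystander; origin at the centre of its underside
- riser: grey bench riser, fixed on the table, 300 mm (x) by 780 mm (y), its flat top 100 mm above the table; tray, dock, pot and bystanders all stand on it; origin at the centre of its underside
- glue: slim white bottle with a nozzle, 35 mm across, 98 mm high, bystander (not the adhesive pot); origin at the centre of its underside
- tweezers: spring tweezers lying flat, 126 by 13 by 9 mm, bystander; origin at the centre of its underside

How it is judged (in metres and radians):
On the way, in this order (a step that is already met when the one before it is completed fails the run):
1. the cap is screwed closed while the lamp stands in its dock (value of joint cap below 0.12 rad and distance of lamp_window from where it was at the start of the episode below 0.02 m), for 0.2 s.
2. the lamp is lifted out of its dock, higher than the tray's wall (height (world z) of lamp_window above 0.172 m), for 0.1 s.
At the end, for the whole second after the job is handed in: Cap within 0.12 rad of closed; fingers hold the lamp still (under 20 mm/s), upright (0.12 rad), its window 4 to 20 mm above the frame's top, centred within 10 mm, in line within 0.13 rad, touching neither frame nor tray; frame not moved over 10 mm (value of joint cap below 0.12 rad and horizontal distance between lamp_window and frame_top below 0.01 m and z of lamp_window in the frame of frame_top between 0.004 and 0.02 m and angle between the y axis of lamp_window and the y axis of frame_top, either way round below 0.13 rad and angle between lamp_window's own z axis and vertical below 0.12 rad and linear speed of lamp below 0.02 m/s and contact force between lamp and the fingers above 1 N and contact force between lamp and frame below 0.2 N and contact force between lamp and tray below 0.2 N and distance of frame from where it was at the start of the episode below 0.01 m); the arm keeps its last pose, push and grip.
It fails at once if the lamp leaves its dock while the adhesive pot is open (value of joint cap above 0.15 rad and distance of lamp_window from where it was at the start of the episode above 0.03 m).
It fails at once if the lamp touches the frame (contact force between lamp and frame above 0.5 N).
It fails at once if the lamp hits the tray (contact force between lamp and tray above 1 N).
It fails at once if the frame is shifted (distance of frame from where it was at the start of the episode above 0.015 m).
It fails at once if glue bottle, tape or tweezers are displaced (distance of any of glue, tape, tweezers from where it was at the start of the episode above 0.03 m).
It also fails if it takes over 53 s, if anything falls off the work surface, if the arm or the gripper's body presses on something with over 40 N, if the wrist force passes 120 N, or if a joint passes its speed limit or range.

## Robot

A 7-joint arm with a two-finger parallel gripper is mounted at the origin on a cart in front of the work surface, level with it; the furniture and walls round the work are solid. World frame = base frame: x ahead of the robot, y to its left, z up, the work surface at z = 0. Lengths are in m, angles in degrees, forces in N, time in s.
With the tool pointing down it reaches from about 0.425 to 0.875 m from the base axis. Payload 4.7 kg.
Tool frame: the origin (TCP) lies between the finger pads; the fingertips stand 8 mm ahead of it and the grasp point (between the pads) lies 11 mm behind it; x points along the fingers, z is the direction in which the jaws open and shut, and the axes are right-handed (so a half turn about x gives the same grasp; the last joint's range is limited). The gripper opens to 87 mm and grips with 3 to 60 N. Pads are 19 mm wide; open, the fingers measure 117 mm over their backs; the gripper's body (75 mm by 190 mm) begins 51 mm behind the grasp point.
Start: joints at [-70.239, 18.392, -4.016, 83.108, 1.295, 78.541, -3.26], TCP at [0.211, 0.615, 0.231] pointing down, gripper open.
Joint ranges: [-163.93, 163.93], [-17.29, 119.83], [-79.2, 71.16], [3.27, 140.29], [-89.18, 269.18], [5.43, 117.66], [-154.24, 154.24]. Speed limits (degrees/s): [147.25, 147.25, 180, 180, 180, 180, 180].

## Interface

Orientations are given as [roll, pitch, yaw] about the fixed x, y, z axes, in that order (R = Rz(yaw) Ry(pitch) Rx(roll)).
In Python, from cell import telemetry, vision, sign_off gives the robot as it stands. The module is installed in compiled form; this text tells all that it offers.
- The arm moves only by the tool drive_tool, never from a script. Its arguments are lists of equal length, an entry for each row: "offset": the shift along the tool's x, y, z in m, a list of three; "angular": the turn, a rotation vector about the tool's x, y, z in rad, a list of three. A call has 1 to 10 rows; each row is the pose to reach, as a shift and turn from the pose measured when the call began, along the tool's axes at that moment; what a row does not reach only later rows make up. A row lasts 1/8 s, in which the tool goes at most 62.5 mm and 10.7 degrees, less where a joint would pass 70% of its speed; a pose out of reach is approached as far as the arm can. A call with a gripper value outside its range is refused whole. "fingers" is the closure, from -1 (fully open) to 1 (shut), set as the call begins (left out, the last holds). The fingers move at their own pace and stop on an object; "squeeze" is the grip in N (left out, the last holds). Time passes only in rows, so rows that repeat a pose let the fingers close. It gives the time, the measured TCP pose, the force and the opening at its end, in the units of the state.
- telemetry.get_obs(): the state, without advancing time (a new reading comes with each control period).
- vision.read_camera(name): name is "scene" or "top"; returns a dict with "pixels" (384x512x3 uint8, red, green, blue), "intrinsics" (3x3 intrinsics, pixels), "world_from_camera" (4x4, takes a point from camera to world coordinates). Camera axes: x right, y up, looking along -z (the intrinsics and any distortion apply to the point x, -y, -z); pixel columns grow to the right and rows downward; lengths in m; the calibration is good to about 2 mm. A picture is of the moment at which its call begins. There is no depth.
- sign_off(): hands the job in, once; it reports no verdict.
The state is a dict: "time_s": time; "qpos": joint angles; "joint_velocities": joint speeds; "effort": joint torques, N m; "tool_pos": TCP position; "tool_rot": TCP orientation; "force": force on the tool from outside, world axes, zero at the start; "wrist_torque": the same for the moment, N m; "grip_width": finger opening in m.
Only numpy, scipy, OpenCV 4.12 (cv2) and the standard library are available. Lean on these libraries where they do the work, as an engineer would, in place of code of your own. Each camera call takes 0.05 s, during which the arm holds its last target.

## Working session

There is one attempt and no reset: what is moved stays moved. The work goes in short steps, Python scripts to look and compute and a tool call to move; the robot and the scene stay as the last step left them, time stands still between calls to the robot, and variables do not carry over. Pictures are saved under pics/ and viewed, and the job is handed in when it is done.

Besides the shell and the picture viewer there is one more tool, called after "Call:" in YAML: its name, and indented under it one key for each argument. drive_tool: Moves the arm, as the interface text tells. Its arguments: {"type":"object","properties":{"offset":{"type":"array"},"angular":{"type":"array"},"fingers":{"type":"number"},"squeeze":{"type":"number"}},"required":["offset","angular"]}

```bash
mkdir -p pics; python3 - <<'E'
from cell import telemetry, vision
import cv2, numpy as np
print(telemetry.get_obs())
for n in ("scene","top"):
    d=vision.read_camera(n); cv2.imwrite(f"pics/{n}0.png",cv2.resize(d["pixels"][:,:,::-1],(800,600),interpolation=cv2.INTER_CUBIC))
    np.savez(f"pics/{n}0.npz",**d); print(n,d["intrinsics"],d["world_from_camera"],[k for k in d])
E
```

```text
{'time_s': 0.0, 'qpos': array([-70.24108947,  18.43769326,  -4.01600609,  83.17458252,
         1.29440346,  78.53961524,  -3.26288421]), 'joint_velocities': array([ 0.07332083, -0.14248038,  0.07497982, -0.09968219, -0.08355768,
       -0.01081694,  0.03167868]), 'effort': array([ 1.11943359e-04, -4.91263354e+01, -4.03730907e-01, -3.12529171e+01,
       -6.39391621e-02,  4.33408341e-02,  1.49765729e-04]), 'tool_pos': array([0.21096099, 0.61425382, 0.22947983]), 'tool_rot': array([-177.33210183,   89.89320337, -106.28382279]), 'force': array([ 0.66154265, -0.58328492,  0.22957387]), 'wrist_torque': array([0.00643488, 0.01517013, 0.03929297]), 'grip_width': 0.08699463709645772}
scene [[353.48113993   0.         253.62786321]
 [  0.         353.48113993 189.77978578]
 [  0.           0.           1.        ]] [[-0.74395283  0.34073283 -0.57483505  0.02104296]
 [-0.66787934 -0.35119301  0.65620169  0.57993976]
 [ 0.02171141  0.87210355  0.48883945  0.54212584]
 [ 0.          0.          0.          1.        ]] ['pixels', 'intrinsics', 'world_from_camera']
top [[425.48642474   0.         256.16962924]
 [  0.         425.48642474 186.20935788]
 [  0.           0.           1.        ]] [[-0.01352853  0.99910456 -0.04008814  0.45142941]
 [-0.99983727 -0.01399517 -0.01138287  0.02438642]
 [-0.01193372  0.03992762  0.99913131  1.01768667]
 [ 0.          0.          0.          1.        ]] ['pixels', 'intrinsics', 'world_from_camera']
```

View pics/scene0.png

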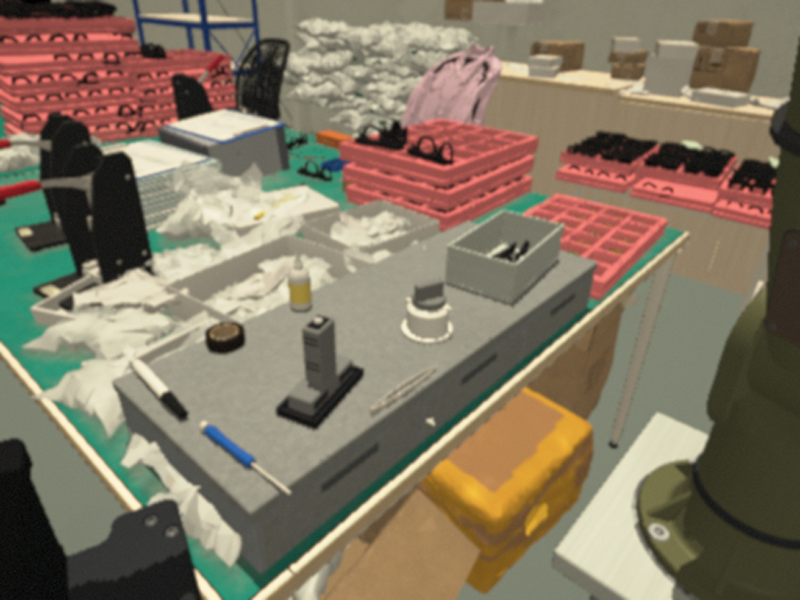

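View pics/top0.png

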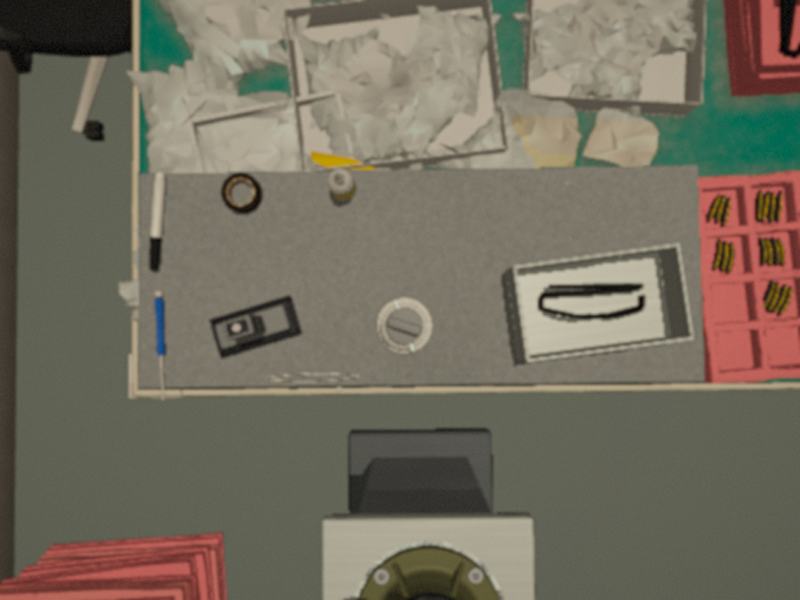

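The top picture shows the tray at about (600,305) and the frame at (592,300). The pot is at (404,325), the dock and lamp at (255,325), and the tweezers at (315,378). I'll enlarge crops of these.

```bash
cat > h.py <<'E'
import numpy as np, cv2
def crop(n,x0,y0,x1,y1,s,out):
    im=np.load(f"pics/{n}.npz")["pixels"][:,:,::-1][y0:y1,x0:x1]
    im=cv2.resize(im,None,fx=s,fy=s,interpolation=cv2.INTER_CUBIC)
    st=10
    for x in range((x0//st+1)*st,x1,st):
        cv2.line(im,(int((x-x0+.5)*s),0),(int((x-x0+.5)*s),6),(0,0,255),1); cv2.putText(im,str(x),(int((x-x0+.5)*s)-10,18),0,.4,(0,0,255),1)
    for y in range((y0//st+1)*st,y1,st):
        cv2.line(im,(0,int((y-y0+.5)*s)),(6,int((y-y0+.5)*s)),(0,0,255),1); cv2.putText(im,str(y),(8,int((y-y0+.5)*s)+4),0,.4,(0,0,255),1)
    cv2.imwrite(out,im)
def bp(n,uv,z):
    d=np.load(f"pics/{n}.npz");K=d["intrinsics"];T=d["world_from_camera"]
    u,v=uv; r=np.array([(u-K[0,2])/K[0,0],-(v-K[1,2])/K[1,1],-1]); r=T[:3,:3]@r; o=T[:3,3]
    return o+r*(z-o[2])/r[2]
def pr(n,P):
    d=np.load(f"pics/{n}.npz");K=d["intrinsics"];T=np.linalg.inv(d["world_from_camera"])
    P=np.atleast_2d(P)@T[:3,:3].T+T[:3,3]
    return np.c_[K[0,2]+K[0,0]*P[:,0]/-P[:,2],K[1,2]+K[1,1]*-P[:,1]/-P[:,2]]
E
python3 - <<'E'
from h import *
crop("top0",125,180,205,240,10,"pics/c_lamp.png")
crop("top0",228,180,288,235,12,"pics/c_pot.png")
crop("top0",315,150,450,240,5.9,"pics/c_tray.png")
crop("scene0",165,170,305,280,5.5,"pics/c_scene.png")
E
```

```text
(no output)
```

View pics/c_lamp.png

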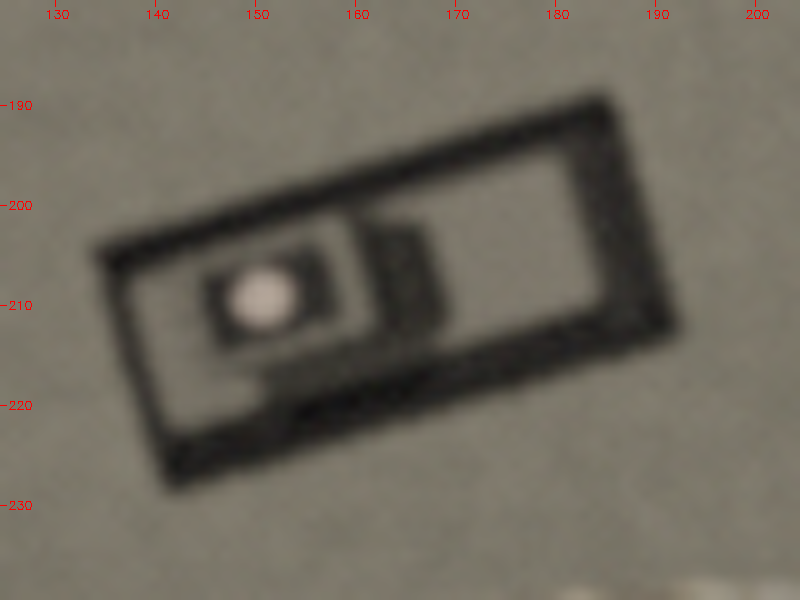

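View pics/c_pot.png

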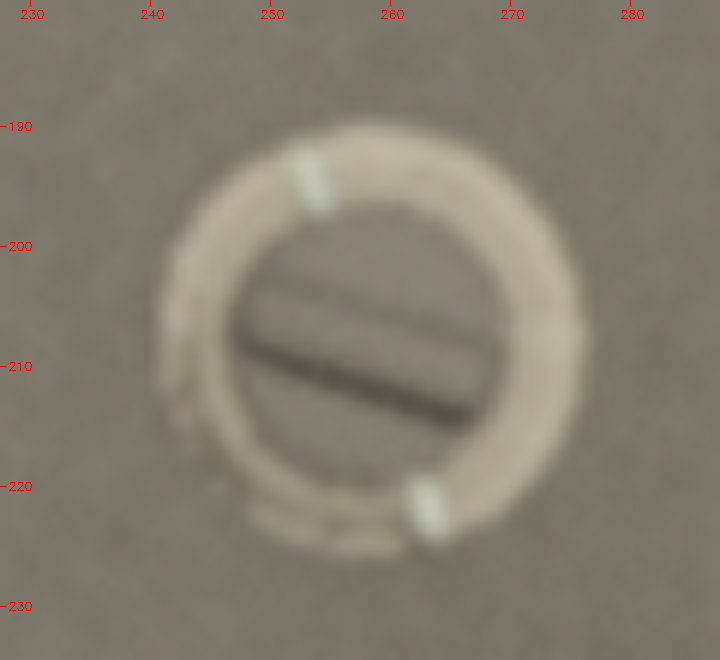

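View pics/c_tray.png

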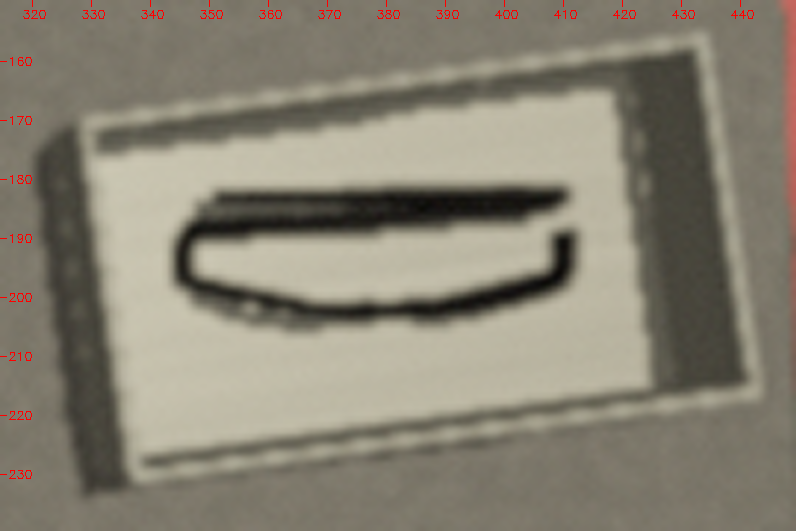

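View pics/c_scene.png

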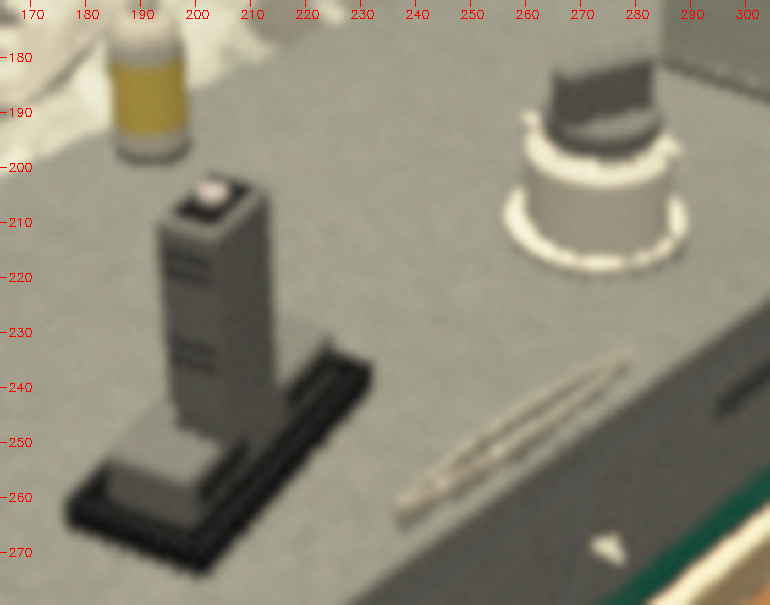

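```bash
python3 - <<'E'
from h import *
np.set_printoptions(precision=4,suppress=True)
px=np.load("pics/top0.npz")["pixels"]
# frame
g=px.max(2).astype(np.uint8)
big=cv2.resize(px[:,:,::-1],None,fx=1,fy=1)
m=np.zeros_like(g); m[176:208,338:418]=(g[176:208,338:418]<95)
ys,xs=np.nonzero(m); print("frame ext",xs.min(),xs.max(),ys.min(),ys.max())
W=np.array([bp("top0",(x,y),.148)[:2] for x,y in zip(xs,ys)])
r=cv2.minAreaRect(W.astype(np.float32)); print("rect@.148",r, W.min(0),W.max(0))
# tray rim z=.17 : corners outer
for c in [(328,170),(433.5,156),(442.5,217),(336.5,231)]: print("tray",bp("top0",c,.17))
for c in [(134.5,204.5),(185,189),(192,213),(141.5,228)]: print("dock",bp("top0",c,.118))
for c in [(145,206.5),(156,204),(158.5,212),(147,215)]: print("handle?",bp("top0",c,.204))
print("dot",bp("top0",(150.7,209.3),.204))
for c in [(253.7,195),(263.2,222)]: print("ridge",bp("top0",c,.152))
for c in [(250,202.7),(268.5,208.5),(248.5,208),(266.5,214.3)]: print("wing",bp("top0",c,.18))
E
```

```text
frame ext 345 411 182 204
rect@.148 ((0.469661146402359, -0.21368423104286194), (0.04435550048947334, 0.13477352261543274), 1.6161797046661377) [ 0.4469 -0.2809] [ 0.4916 -0.1465]
tray [ 0.5158 -0.1095  0.17  ]
tray [ 0.5407 -0.3196  0.17  ]
tray [ 0.4193 -0.3337  0.17  ]
tray [ 0.3944 -0.1239  0.17  ]
dock [0.4523 0.2931 0.118 ]
dock [0.4837 0.1856 0.118 ]
dock [0.4327 0.1711 0.118 ]
dock [0.4025 0.2783 0.118 ]
handle? [0.4481 0.2472 0.204 ]
handle? [0.4527 0.2261 0.204 ]
handle? [0.4373 0.2213 0.204 ]
handle? [0.4318 0.2434 0.204 ]
dot [0.4426 0.2363 0.204 ]
ridge [0.4683 0.0395 0.152 ]
ridge [0.4133 0.021  0.152 ]
wing [0.4527 0.0465 0.18  ]
wing [0.4409 0.0103 0.18  ]
wing [0.4424 0.0496 0.18  ]
wing [0.4295 0.0144 0.18  ]
```

```bash
python3 - <<'E'
from h import *
crop("top0",338,172,418,212,10,"pics/c_frame.png")
crop("scene0",280,130,365,200,9,"pics/c_tray2.png")
E
```

```text
(no output)
```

View pics/c_frame.png

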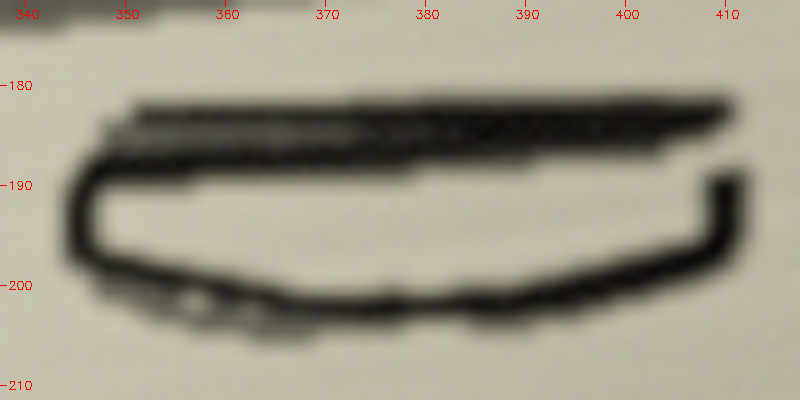

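View pics/c_tray2.png

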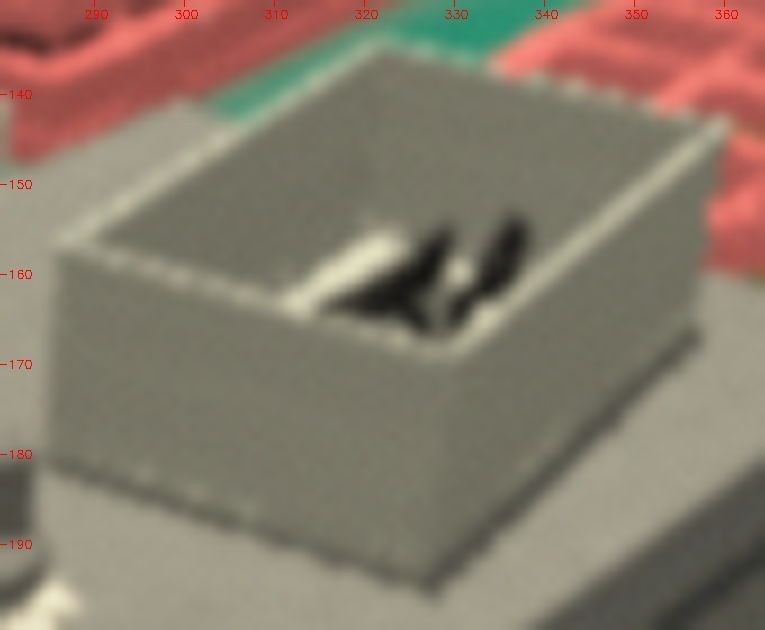

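```bash
python3 - <<'E'
from h import *
np.set_printoptions(precision=2,suppress=True)
for c in [(411.5,189.5),(411,196),(410.5,182.5),(404,186)]:
    print(c,[(z,bp("top0",c,z)[:2].round(3).tolist(),pr("scene0",bp("top0",c,z))[0].round(1).tolist()) for z in (.104,.115,.125,.135,.148)])
# calibration check: tray rim corner in scene
for c in [(328,170),(433.5,156),(442.5,217),(336.5,231)]: print("tray",pr("scene0",bp("top0",c,.17)))
px=np.load("pics/top0.npz")["pixels"]
print(px[193,338:352].mean(1)); print(px[193,404:420].mean(1));print(px[176:210,385].mean(1))
E
```

```text
(411.5, 189.5) [(0.104, [0.476, -0.297], [333.5, 162.5]), (0.115, [0.476, -0.294], [333.4, 159.5]), (0.125, [0.476, -0.29], [333.3, 156.8]), (0.135, [0.476, -0.286], [333.2, 154.0]), (0.148, [0.475, -0.282], [333.1, 150.4])]
(411, 196) [(0.104, [0.463, -0.296], [337.4, 164.0]), (0.115, [0.462, -0.292], [337.3, 161.0]), (0.125, [0.462, -0.289], [337.1, 158.3]), (0.135, [0.462, -0.285], [337.0, 155.5]), (0.148, [0.462, -0.281], [336.9, 151.8])]
(410.5, 182.5) [(0.104, [0.491, -0.296], [328.8, 161.2]), (0.115, [0.491, -0.292], [328.8, 158.2]), (0.125, [0.49, -0.288], [328.7, 155.5]), (0.135, [0.49, -0.285], [328.6, 152.8]), (0.148, [0.489, -0.28], [328.5, 149.1])]
(404, 186) [(0.104, [0.484, -0.282], [328.5, 163.3]), (0.115, [0.484, -0.278], [328.4, 160.3]), (0.125, [0.483, -0.275], [328.3, 157.6]), (0.135, [0.483, -0.271], [328.2, 154.8]), (0.148, [0.483, -0.267], [328.1, 151.1])]
tray [[286.09 156.62]]
tray [[321.67 134.18]]
tray [[360.61 143.59]]
tray [[329.49 169.24]]
[190.   190.67 189.33 191.67 188.67 166.33 108.67  38.33  46.67 106.33
 160.   186.   192.   190.33]
[181.33 181.   178.   159.33 111.33  47.67  18.    48.67 102.   151.67
 176.   182.   180.33 179.33 180.33 180.33]
[182.   182.33 184.   181.67 167.   123.67  66.33  24.33  15.67  19.67
  26.    45.67  92.67 144.33 174.   181.   180.   179.67 178.33 179.67
 183.   184.67 182.   167.33 121.67  58.    21.33  59.67 105.67 151.67
 174.   179.33 180.   180.67]
```

```bash
python3 - <<'E'
from h import *
np.set_printoptions(precision=4,suppress=True)
L=bp("top0",(344.,193),.122);R=bp("top0",(412,193),.138);print(L,R,(L+R)/2)
for za,zb in((.127,.14),(.127,.127)):
  A=bp("top0",(378,181.4),za);B=bp("top0",(378,204),zb);print(A,B,(A+B)/2)
L=bp("top0",(345,198),.13);R=bp("top0",(412,197.5),.13);print("yaw",np.degrees(np.arctan2(-(L-R)[0],(L-R)[1])))
T=[bp("top0",c,.17)[:2] for c in [(328,170),(433.5,156),(442.5,217),(336.5,231)]]
print("tray c",np.mean(T,0)); d=T[0]-T[1];print("tray yaw",np.degrees(np.arctan2(-d[0],d[1])))
d=T[3]-T[2];print("tray yaw",np.degrees(np.arctan2(-d[0],d[1])))
# dock base corners & scene check
D=[bp("top0",c,.112)[:2] for c in [(134.5,204.5),(185,189),(192,213),(141.5,228)]]
print("dock c",np.mean(D,0),np.linalg.norm(D[0]-D[1]),np.linalg.norm(D[1]-D[2])); d=D[0]-D[1]+D[3]-D[2]; yaw=np.arctan2(-d[0],d[1]);print("dock yaw",np.degrees(yaw))
c=np.mean(D,0)
def box(c,yaw,hx,hy,z):
  R=np.array([[np.cos(yaw),-np.sin(yaw)],[np.sin(yaw),np.cos(yaw)]])
  return np.array([[*(c+R@np.array(s)*[1,1]),z] for s in [(-hx,-hy),(-hx,hy),(hx,hy),(hx,-hy)]])
for nm,hx,hy,z in(("handle top",.012,.018,.204),("head top",.017,.048,.129),("dock",.028,.058,.112)):
  b=box(c,yaw,hx,hy,z); print(nm,"\n",np.c_[b,pr("top0",b),pr("scene0",b)])
print(bp("top0",(253.7,195),.15),bp("top0",(263.2,222),.15))
E
```

```text
[ 0.4705 -0.1497  0.122 ] [ 0.4682 -0.2862  0.138 ] [ 0.4694 -0.218   0.13  ]
[ 0.4937 -0.2201  0.127 ] [ 0.4466 -0.2154  0.14  ] [ 0.4701 -0.2177  0.1335]
[ 0.4937 -0.2201  0.127 ] [ 0.4465 -0.2189  0.127 ] [ 0.4701 -0.2195  0.127 ]
yaw -0.3551255287950934
tray c [ 0.4675 -0.2217]
tray yaw 6.756562669130769
tray yaw 6.775822699047744
dock c [0.4428 0.2334] 0.11272674421419357 0.05336072222864678
dock yaw 16.01527356756935
handle top 
 [[  0.4362   0.2128   0.204  162.941  212.5107 214.7143 203.2041]
 [  0.4263   0.2474   0.204  144.9377 217.9476 203.9053 212.732 ]
 [  0.4493   0.254    0.204  141.4571 205.9319 192.4136 209.2762]
 [  0.4593   0.2194   0.204  159.4384 200.5018 203.5747 200.0284]]
head top 
 [[  0.4397   0.1826   0.129  185.6365 209.8716 225.9761 229.033 ]
 [  0.4132   0.2749   0.129  141.6622 223.1516 199.0231 257.1091]
 [  0.4459   0.2842   0.129  137.1527 207.5573 183.2169 251.4513]
 [  0.4723   0.192    0.129  181.057  194.2986 211.3673 224.4693]]
dock 
 [[  0.4318   0.1699   0.112  193.0083 213.343  233.3074 234.8142]
 [  0.3998   0.2814   0.112  140.8423 229.0969 201.6235 269.7874]
 [  0.4537   0.2969   0.112  133.5596 203.8902 175.6878 260.1248]
 [  0.4857   0.1854   0.112  185.5916 188.1771 209.7018 227.3414]]
[0.4684 0.0396 0.15  ] [0.4132 0.021  0.15  ]
```

```bash
cat >> h.py <<'E'
from scipy.spatial.transform import Rotation as Ro
def Rd(jawdeg):
    # tool x down, tool z (jaw) at given yaw
    a=np.radians(jawdeg); x=np.array([0,0,-1.]); z=np.array([np.cos(a),np.sin(a),0]); y=np.cross(z,x)
    return Ro.from_matrix(np.c_[x,y,z])
def cur():
    from cell import telemetry
    o=telemetry.get_obs(); r,p,y=o["tool_rot"]; return o,o["tool_pos"],Ro.from_euler("xyz",[r,p,y],degrees=True)
def rel(pos,jaw):
    o,p,R=cur(); off=R.inv().apply(np.array(pos)-p); rv=(R.inv()*Rd(jaw)).as_rotvec()
    return off.round(4),rv.round(4)
def st():
    o,p,R=cur(); M=R.as_matrix(); print("t",o["time_s"],"pos",p.round(4),"x",M[:,0].round(3),"jaw deg",np.degrees(np.arctan2(M[1,2],M[0,2])).round(2),"q",o["qpos"].round(1),"F",o["force"].round(2),"Tq",o["wrist_torque"].round(2),"w",o["grip_width"].round(4))
E
python3 - <<'E'
from h import *
st()
for j in (-19.2,160.8): print(j,rel([.441,.20,.28],j),rel([.441,.03,.26],j))
E
```

```text
Traceback (most recent call last):
  File "h.py", line 31, in st
    o,p,R=cur(); M=R.as_matrix(); print("t",o["time_s"],"pos",p.round(4),"x",M[:,0].round(3),"jaw deg",np.degrees(np.arctan2(M[1,2],M[0,2])).round(2),"q",o["qpos"].round(1),"F",o["force"].round(2),"Tq",o["wrist_torque"].round(2),"w",o["grip_width"].round(4))
                                                                                                                                                                                                                                         ^^^^^^^^^^^^^^^^^^^^^
AttributeError: 'float' object has no attribute 'round'
```

```bash
sed -i 's/o\["grip_width"\].round(4)/round(o["grip_width"],4)/' h.py
python3 - <<'E'
from h import *
st()
for j in (-19.2,160.8): print(j,rel([.441,.20,.28],j),rel([.441,.03,.26],j))
E
```

```text
t 0.1 pos [0.211  0.6143 0.2296] x [-0.    -0.002 -1.   ] jaw deg 71.05 q [-70.2  18.4  -4.   83.2   1.3  78.5  -3.3] F [-0.01  0.17  0.14] Tq [-0.01  0.06 -0.05] w 0.0868
-19.2 (array([-0.0499, -0.3521, -0.3172]), array([ 1.5752e+00, -1.3000e-03,  1.4000e-03])) (array([-0.0296, -0.4073, -0.478 ]), array([ 1.5752e+00, -1.3000e-03,  1.4000e-03]))
160.8 (array([-0.0499, -0.3521, -0.3172]), array([-1.5664e+00, -1.4000e-03, -1.3000e-03])) (array([-0.0296, -0.4073, -0.478 ]), array([-1.5664e+00, -1.4000e-03, -1.3000e-03]))
```

Call:
drive_tool:
  offset:
    - [-0.02, -0.035, -0.032]
    - [-0.03, -0.07, -0.063]
    - [-0.04, -0.105, -0.095]
    - [-0.05, -0.14, -0.127]
    - [-0.05, -0.175, -0.159]
    - [-0.05, -0.21, -0.19]
    - [-0.05, -0.245, -0.222]
    - [-0.05, -0.28, -0.254]
    - [-0.05, -0.316, -0.285]
    - [-0.05, -0.352, -0.317]
  angular:
    - [0.15, 0, 0]
    - [0.31, 0, 0]
    - [0.47, 0, 0]
    - [0.63, 0, 0]
    - [0.79, 0, 0]
    - [0.94, 0, 0]
    - [1.1, 0, 0]
    - [1.26, 0, 0]
    - [1.42, 0, 0]
    - [1.575, -0.001, 0.001]
  fingers: -1
  squeeze: 20

```text
time_s: 1.35
tool_pos: [0.4414, 0.1988, 0.2799]
tool_rot: [-105.3, 90.0, -124.7]
force: [-0.1, -0.4, -0.8]
grip_width: 0.0867
```

```bash
python3 - <<'E'
from h import *
st()
print(rel([.441,.03,.23],-19.2))
E
```

```text
t 1.35 pos [0.4414 0.1988 0.2799] x [-0. -0. -1.] jaw deg -19.47 q [-47.5  -3.8  19.2 102.1   1.3  81.6 -48. ] F [-0.06 -0.36 -0.77] Tq [-0.09  0.07 -0.02] w 0.0867
(array([ 0.0499, -0.1592,  0.0559]), array([-0.0047, -0.0001,  0.0005]))
```

Call:
drive_tool:
  offset:
    - [0.0, -0.032, 0.011]
    - [0.0, -0.064, 0.022]
    - [0.01, -0.096, 0.033]
    - [0.02, -0.128, 0.045]
    - [0.035, -0.159, 0.056]
    - [0.05, -0.159, 0.056]
    - [0.05, -0.159, 0.056]
  angular:
    - [0, 0, 0]
    - [0, 0, 0]
    - [0, 0, 0]
    - [-0.005, 0, 0]
    - [-0.005, 0, 0]
    - [-0.005, 0, 0]
    - [-0.005, 0, 0]

```text
time_s: 2.22
tool_pos: [0.4401, 0.0307, 0.2287]
tool_rot: [-148.7, 89.8, -167.8]
force: [0.5, 0.4, -0.7]
grip_width: 0.0873
```

```bash
python3 - <<'E'
from h import *
st()
print(rel([.441,.03,.170],-19.2))
from cell import vision
d=vision.read_camera("scene");np.savez("pics/s1.npz",**d);crop("s1",220,110,330,200,7,"pics/s1.png")
E
```

```text
t 2.225 pos [0.4401 0.0307 0.2287] x [-0.003 -0.001 -1.   ] jaw deg -19.17 q [-39.7  -9.4  29.2 111.9   4.7  76.6 -31. ] F [ 0.5   0.35 -0.65] Tq [-0.11  0.08  0.04] w 0.0873
(array([ 0.0587, -0.0003,  0.0012]), array([ 0.0006, -0.0025,  0.0015]))
```

View pics/s1.png

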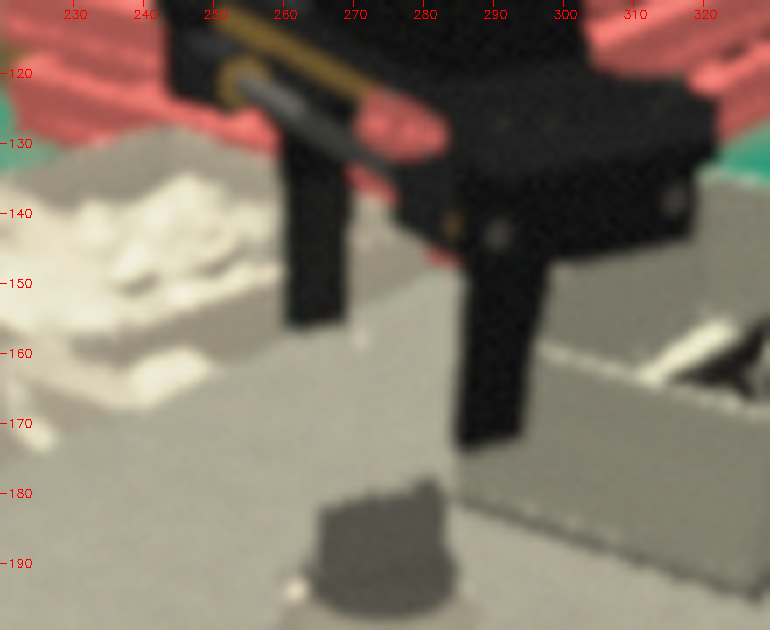

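The open fingers, with tips near (265,156) and (289,173), stand on either side of the wing at about (274,183). Going down.

Call:
drive_tool:
  offset:
    - [0.015, 0, 0]
    - [0.03, 0, 0.001]
    - [0.045, 0, 0.001]
    - [0.058, 0, 0.001]
    - [0.058, 0, 0.001]
    - [0.058, 0, 0.001]
  angular:
    - [0, 0, 0]
    - [0, 0, 0]
    - [0, 0, 0]
    - [0, -0.002, 0.001]
    - [0, -0.002, 0.001]
    - [0, -0.002, 0.001]

```text
time_s: 3.02
tool_pos: [0.4418, 0.0308, 0.1718]
tool_rot: [12.1, 89.9, -7.0]
force: [-0.5, -0.2, 1.1]
grip_width: 0.0868
```

Call:
drive_tool:
  offset:
    - [0, 0, 0]
    - [0, 0, 0]
    - [0, 0, 0]
    - [0, 0, 0]
    - [0, 0, 0]
    - [0, 0, 0]
    - [0, 0, 0]
  angular:
    - [0, 0, 0]
    - [0, 0, 0]
    - [0, 0, 0]
    - [0, 0, 0]
    - [0, 0, 0]
    - [0, 0, 0]
    - [0, 0, 0]
  fingers: 1
  squeeze: 20

```text
time_s: 3.9
tool_pos: [0.4418, 0.0308, 0.1718]
tool_rot: [11.4, 89.9, -7.7]
force: [-0.8, -0.0, -0.2]
grip_width: 0.0254
```

```bash
python3 - <<'E'
from h import *
st()
E
```

```text
t 3.9 pos [0.4418 0.0308 0.1718] x [ 0.001 -0.    -1.   ] jaw deg -19.12 q [-39.5  -6.7  30.3 116.5   3.6  69.3 -29.7] F [-0.82 -0.01 -0.15] Tq [-0.12  0.07  0.03] w 0.0254
```

Still closing, so wait.

Call:
drive_tool:
  offset:
    - [0, 0, 0]
    - [0, 0, 0]
    - [0, 0, 0]
    - [0, 0, 0]
  angular:
    - [0, 0, 0]
    - [0, 0, 0]
    - [0, 0, 0]
    - [0, 0, 0]

```text
time_s: 4.4
tool_pos: [0.4426, 0.0305, 0.1719]
tool_rot: [7.7, 89.8, -11.5]
force: [5.4, -1.5, -3.6]
grip_width: 0.012
```

Call:
drive_tool:
  offset:
    - [0, 0, 0]
    - [0, 0, 0]
    - [0, 0, 0]
    - [0, 0, 0]
    - [0, 0, 0]
    - [0, 0, 0]
    - [0, 0, 0]
    - [0, 0, 0]
    - [0, 0, 0]
    - [0, 0, 0]
  angular:
    - [0.09, 0, 0]
    - [0.18, 0, 0]
    - [0.27, 0, 0]
    - [0.36, 0, 0]
    - [0.45, 0, 0]
    - [0.54, 0, 0]
    - [0.63, 0, 0]
    - [0.72, 0, 0]
    - [0.8, 0, 0]
    - [0.84, 0, 0]

```text
time_s: 5.65
tool_pos: [0.4425, 0.0306, 0.1719]
tool_rot: [58.5, 89.8, -8.9]
force: [2.8, -0.9, -1.7]
grip_width: 0.0118
```

```bash
python3 - <<'E'
from h import *
st()
E
```

```text
t 5.65 pos [0.4425 0.0306 0.1719] x [ 0.003 -0.    -1.   ] jaw deg -67.35 q [-36.2  -6.4  27.3 116.4   3.2  69.2 -77.5] F [ 2.78 -0.95 -1.66] Tq [-0.17 -0.46  0.06] w 0.0118
```

Call:
drive_tool:
  offset:
    - [0, 0, 0]
    - [0, 0, 0]
    - [0, 0, 0]
    - [0, 0, 0]
    - [0, 0, 0]
  angular:
    - [0.03, 0, 0]
    - [0.06, 0, 0]
    - [0.08, 0, 0]
    - [0.08, 0, 0]
    - [0.08, 0, 0]

```text
time_s: 6.28
tool_pos: [0.4425, 0.0306, 0.1719]
tool_rot: [61.0, 89.8, -10.9]
force: [3.5, -0.6, -2.4]
grip_width: 0.0119
```

```bash
python3 - <<'E'
from h import *
st()
E
```

```text
t 6.275 pos [0.4425 0.0306 0.1719] x [ 0.003 -0.001 -1.   ] jaw deg -71.91 q [-35.9  -6.3  27.  116.4   3.1  69.2 -82.1] F [ 3.51 -0.59 -2.41] Tq [-0.23 -0.56  0.26] w 0.0119
```

Call:
drive_tool:
  offset:
    - [0, 0, 0]
    - [0, 0, 0]
    - [0, 0, 0]
    - [0, 0, 0]
  angular:
    - [0.02, 0, 0]
    - [0.04, 0, 0]
    - [0.04, 0, 0]
    - [0.04, 0, 0]

```text
time_s: 6.78
tool_pos: [0.4424, 0.0305, 0.1719]
tool_rot: [60.9, 89.8, -13.3]
force: [2.9, -0.3, -1.2]
grip_width: 0.0127
```

```bash
python3 - <<'E'
from h import *
st()
E
```

```text
t 6.775 pos [0.4424 0.0305 0.1719] x [ 0.003 -0.001 -1.   ] jaw deg -74.19 q [-35.8  -6.3  26.9 116.4   3.1  69.2 -84.3] F [ 2.93 -0.29 -1.19] Tq [-0.26 -0.4   0.42] w 0.0127
```

The torque is rising (0.42 N m) and the grip is widening, so the cap is at its stop. Release and look.

Call:
drive_tool:
  offset:
    - [0, 0, 0]
    - [0, 0, 0]
    - [0, 0, 0]
    - [0, 0, 0]
    - [0, 0, 0]
    - [0, 0, 0]
  angular:
    - [0, 0, 0]
    - [0, 0, 0]
    - [0, 0, 0]
    - [0, 0, 0]
    - [0, 0, 0]
    - [0, 0, 0]
  fingers: -1

```text
time_s: 7.52
tool_pos: [0.4424, 0.0305, 0.1719]
tool_rot: [61.7, 89.9, -12.5]
force: [-0.6, 0.1, -0.5]
grip_width: 0.0645
```

Call:
drive_tool:
  offset:
    - [-0.03, 0, 0]
    - [-0.06, 0, 0]
    - [-0.09, 0, 0]
    - [-0.11, 0, 0]
    - [-0.11, 0, 0]
  angular:
    - [0, 0, 0]
    - [0, 0, 0]
    - [0, 0, 0]
    - [0, 0, 0]
    - [0, 0, 0]

```text
time_s: 8.15
tool_pos: [0.443, 0.0308, 0.2832]
tool_rot: [79.0, 89.7, 4.8]
force: [0.1, 0.2, -0.3]
grip_width: 0.0872
```

```bash
python3 - <<'E'
from h import *
st()
print(rel([.442,.234,.275],16))
E
```

```text
t 8.15 pos [0.443  0.0308 0.2832] x [ 0.005  0.    -1.   ] jaw deg -74.2 q [-36.2 -10.5  25.4 106.8   4.5  82.4 -86. ] F [ 0.07  0.23 -0.27] Tq [-0.06  0.12 -0.02] w 0.0872
(array([ 0.0083,  0.0543, -0.1958]), array([-1.5742,  0.005 , -0.0033]))
```

Call:
drive_tool:
  offset:
    - [0, 0.006, -0.02]
    - [0, 0.011, -0.04]
    - [0, 0.017, -0.06]
    - [0, 0.022, -0.08]
    - [0, 0.028, -0.1]
    - [0, 0.033, -0.12]
    - [0, 0.039, -0.14]
    - [0, 0.044, -0.16]
    - [0, 0.05, -0.18]
    - [0.008, 0.054, -0.196]
  angular:
    - [-0.157, 0, 0]
    - [-0.314, 0, 0]
    - [-0.471, 0, 0]
    - [-0.628, 0, 0]
    - [-0.785, 0, 0]
    - [-0.942, 0, 0]
    - [-1.1, 0, 0]
    - [-1.257, 0.002, -0.002]
    - [-1.415, 0.004, -0.003]
    - [-1.574, 0.005, -0.003]

```text
time_s: 9.4
tool_pos: [0.4413, 0.2348, 0.2741]
tool_rot: [-169.7, 90.0, -153.3]
force: [0.2, -0.3, -0.0]
grip_width: 0.087
```

```bash
python3 - <<'E'
from h import *
st()
print(rel([.442,.234,.275],16))
from cell import vision
d=vision.read_camera("scene");np.savez("pics/s2.npz",**d);crop("s2",165,120,305,225,5.5,"pics/s2.png")
d=vision.read_camera("top");np.savez("pics/t2.npz",**d);crop("t2",228,180,288,235,10,"pics/t2.png")
E
```

```text
t 9.4 pos [0.4413 0.2348 0.2741] x [-0.001 -0.    -1.   ] jaw deg 16.32 q [-51.5  -1.6  20.1 100.8   0.6  80.8 -15.2] F [ 0.18 -0.25 -0.03] Tq [-0.07  0.04 -0.03] w 0.087
(array([-0.0009, -0.001 ,  0.0004]), array([ 0.0056, -0.0007,  0.0001]))
```

View pics/s2.png

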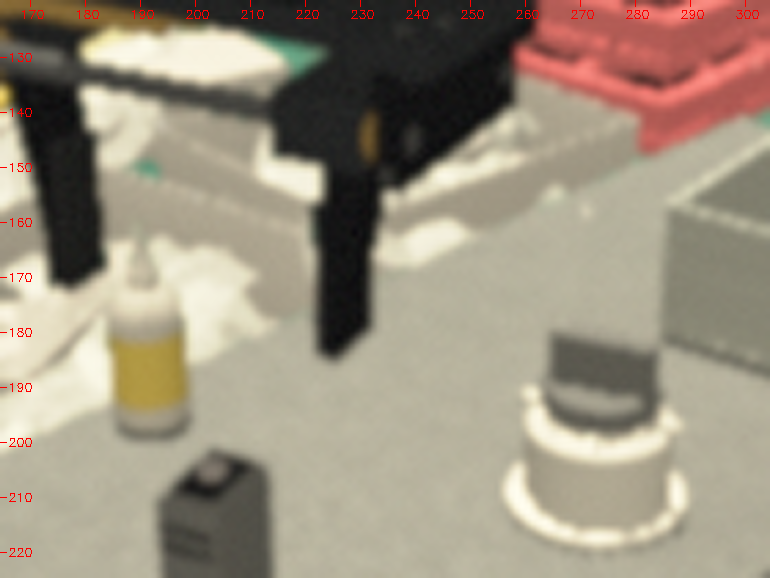

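View pics/t2.png

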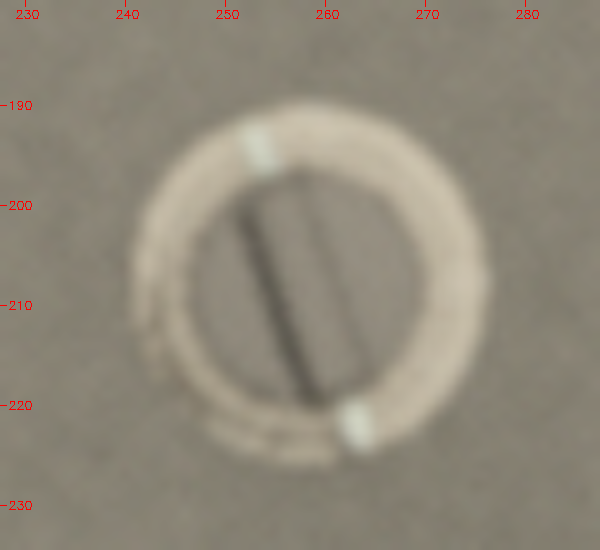

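The cap wing in the top view runs (252,200)→(259,219), parallel to the ridges at (253,194)→(263,222) to within about 2°, so it is closed. In the scene view the fingers straddle the lamp handle. Next, descend and grip.

Call:
drive_tool:
  offset:
    - [0.02, -0.001, 0.001]
    - [0.04, -0.001, 0.001]
    - [0.06, -0.001, 0.001]
    - [0.08, -0.001, 0.001]
    - [0.1, -0.001, 0.001]
    - [0.11, -0.001, 0.001]
    - [0.11, -0.001, 0.001]
  angular:
    - [0.005, 0, 0]
    - [0.005, 0, 0]
    - [0.005, 0, 0]
    - [0.005, 0, 0]
    - [0.005, 0, 0]
    - [0.005, 0, 0]
    - [0.005, 0, 0]

```text
time_s: 10.38
tool_pos: [0.4407, 0.2337, 0.1622]
tool_rot: [-160.9, 89.7, -145.2]
force: [0.5, 0.3, -0.1]
grip_width: 0.0875
```

Call:
drive_tool:
  offset:
    - [0, 0, 0]
    - [0, 0, 0]
    - [0, 0, 0]
    - [0, 0, 0]
    - [0, 0, 0]
    - [0, 0, 0]
    - [0, 0, 0]
    - [0, 0, 0]
    - [0, 0, 0]
    - [0, 0, 0]
  angular:
    - [0, 0, 0]
    - [0, 0, 0]
    - [0, 0, 0]
    - [0, 0, 0]
    - [0, 0, 0]
    - [0, 0, 0]
    - [0, 0, 0]
    - [0, 0, 0]
    - [0, 0, 0]
    - [0, 0, 0]
  fingers: 1
  squeeze: 25

```text
time_s: 11.62
tool_pos: [0.4408, 0.2338, 0.1622]
tool_rot: [-160.3, 89.7, -144.5]
force: [1.5, -0.8, -0.3]
grip_width: 0.0239
```

```bash
python3 - <<'E'
from h import *
st()
from cell import vision
d=vision.read_camera("scene");np.savez("pics/s3.npz",**d);crop("s3",150,130,290,280,4,"pics/s3.png")
E
```

```text
t 11.625 pos [0.4408 0.2338 0.1622] x [-0.004 -0.003 -1.   ] jaw deg 15.79 q [-50.9   2.6  20.5 109.8  -1.   68.1 -14.2] F [ 1.48 -0.8  -0.32] Tq [-0.02 -0.16  0.06] w 0.0239
```

View pics/s3.png

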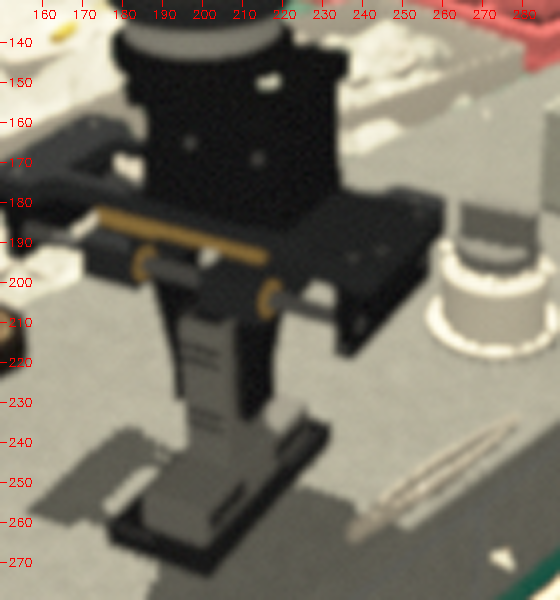

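The fingers grip the handle at 24 mm opening, and the lamp still stands in the dock at about (215,250). Lifting.

Call:
drive_tool:
  offset:
    - [-0.01, 0, 0]
    - [-0.025, 0, 0]
    - [-0.04, 0, 0]
    - [-0.055, 0, 0]
    - [-0.07, 0, 0]
    - [-0.085, 0, 0]
    - [-0.1, 0, 0]
    - [-0.11, 0, 0]
    - [-0.11, 0, 0]
  angular:
    - [0, 0, 0]
    - [0, 0, 0]
    - [0, 0, 0]
    - [0, 0, 0]
    - [0, 0, 0]
    - [0, 0, 0]
    - [0, 0, 0]
    - [0, 0, 0]
    - [0, 0, 0]

```text
time_s: 12.8
tool_pos: [0.4416, 0.2343, 0.2731]
tool_rot: [-161.1, 89.8, -145.3]
force: [0.2, -0.2, -1.7]
grip_width: 0.0237
```

```bash
python3 - <<'E'
from h import *
st()
print(rel([.465,.0,.272],8), rel([.47,-.218,.272],0))
from cell import vision
d=vision.read_camera("scene");np.savez("pics/s4.npz",**d);crop("s4",140,100,290,260,3.7,"pics/s4.png")
d=vision.read_camera("top");np.savez("pics/t4.npz",**d)
E
```

```text
t 12.8 pos [0.4416 0.2343 0.2731] x [-0.003 -0.002 -1.   ] jaw deg 15.79 q [-51.4  -1.5  20.2 100.7   0.5  80.9 -15.6] F [ 0.19 -0.24 -1.71] Tq [-0.06  0.01 -0.02] w 0.0237
(array([ 0.0015, -0.2318, -0.0413]), array([ 0.136 , -0.0033,  0.0014])) (array([ 0.0019, -0.443 , -0.0958]), array([ 0.2756, -0.0032,  0.0016]))
```

View pics/s4.png

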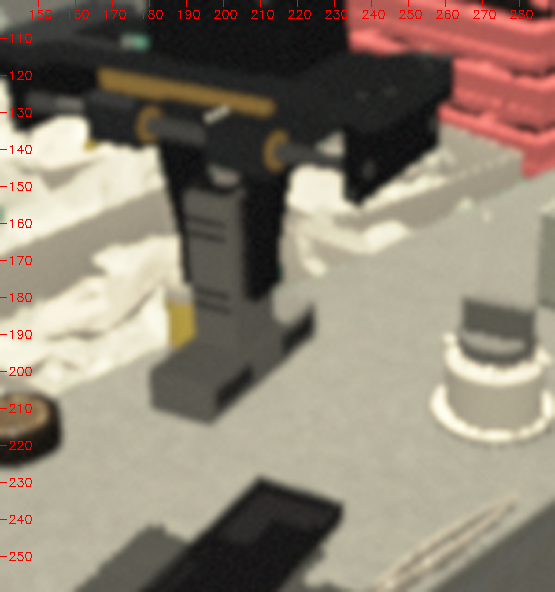

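```bash
cat >> h.py <<'E'
def box(c,yaw,hx,hy,z):
  R=np.array([[np.cos(yaw),-np.sin(yaw)],[np.sin(yaw),np.cos(yaw)]])
  return np.array([[*(np.array(c)+R@np.array(s)),z] for s in [(-hx,-hy),(-hx,hy),(hx,hy),(hx,-hy)]])
E
python3 - <<'E'
from h import *
np.set_printoptions(precision=1,suppress=True)
for z in(.217,.240): print(pr("s4",box((.4416,.2343),np.radians(15.8),.017,.048,z)))
crop("s4",170,170,235,220,11,"pics/c4.png")
crop("t4",90,170,200,250,7,"pics/ct4.png")
E
```

```text
[[225.4 190.9]
 [196.1 216.1]
 [179.2 210.9]
 [209.8 186.7]]
[[225.1 180. ]
 [195.3 204.3]
 [178.1 199.2]
 [209.4 176. ]]
```

View pics/c4.png

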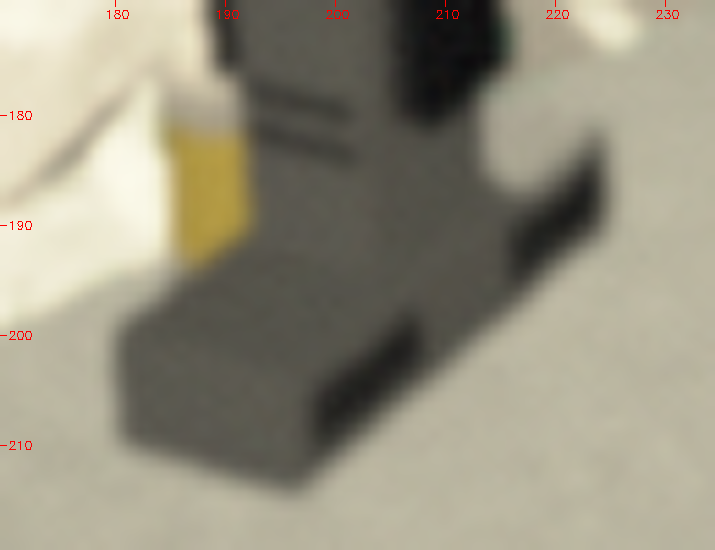

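View pics/ct4.png

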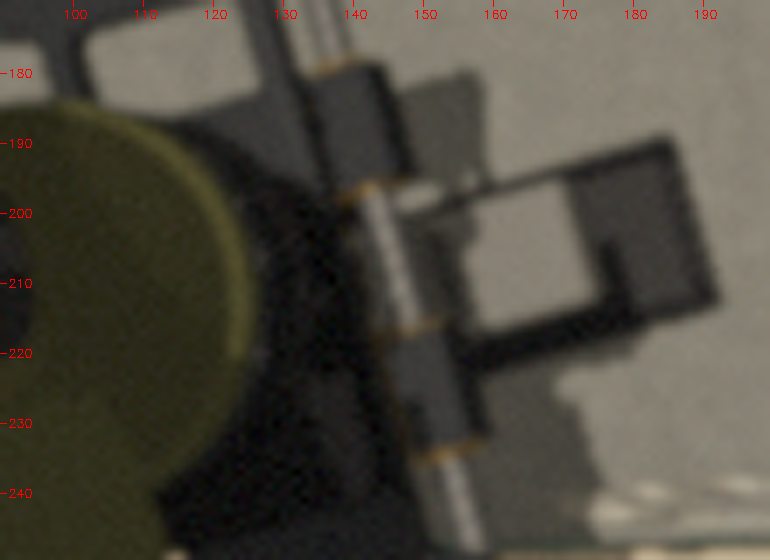

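Call:
drive_tool:
  offset:
    - [0, -0.01, -0.002]
    - [0, -0.03, -0.005]
    - [0, -0.055, -0.01]
    - [0, -0.08, -0.014]
    - [0, -0.105, -0.019]
    - [0, -0.13, -0.023]
    - [0, -0.155, -0.028]
    - [0, -0.18, -0.032]
    - [0, -0.205, -0.037]
    - [0, -0.232, -0.041]
  angular:
    - [0, 0, 0]
    - [0.02, 0, 0]
    - [0.03, 0, 0]
    - [0.045, 0, 0]
    - [0.06, 0, 0]
    - [0.075, 0, 0]
    - [0.09, 0, 0]
    - [0.105, 0, 0]
    - [0.12, 0, 0]
    - [0.136, -0.003, 0.001]

```text
time_s: 14.15
tool_pos: [0.4648, -0.002, 0.2725]
tool_rot: [-145.5, 89.9, -137.6]
force: [-0.0, -0.6, -1.2]
grip_width: 0.0236
```

```bash
python3 - <<'E'
from h import *
st()
print(rel([.47,-.218,.272],0))
E
```

```text
t 14.15 pos [ 0.4648 -0.002   0.2725] x [-0.002 -0.002 -1.   ] jaw deg 7.96 q [-39.8  -7.8  33.6 105.4   4.5  81.3   0.9] F [-0.05 -0.57 -1.25] Tq [-0.06 -0.05  0.02] w 0.0236
(array([ 0.0008, -0.2147, -0.0248]), array([ 0.1389, -0.002 ,  0.0016]))
```

Call:
drive_tool:
  offset:
    - [0, -0.01, -0.001]
    - [0, -0.03, -0.003]
    - [0, -0.055, -0.006]
    - [0, -0.08, -0.009]
    - [0, -0.105, -0.012]
    - [0, -0.13, -0.015]
    - [0, -0.155, -0.018]
    - [0, -0.18, -0.021]
    - [0, -0.205, -0.024]
    - [0, -0.215, -0.025]
  angular:
    - [0, 0, 0]
    - [0.02, 0, 0]
    - [0.03, 0, 0]
    - [0.045, 0, 0]
    - [0.06, 0, 0]
    - [0.075, 0, 0]
    - [0.09, 0, 0]
    - [0.105, 0, 0]
    - [0.12, 0, 0]
    - [0.139, -0.002, 0.002]

```text
time_s: 15.4
tool_pos: [0.4695, -0.2199, 0.2729]
tool_rot: [-139.3, 90.0, -139.5]
force: [-0.3, 0.1, -2.4]
grip_width: 0.0239
```

```bash
python3 - <<'E'
from h import *
np.set_printoptions(precision=4,suppress=True)
st()
print(rel([.47,-.218,.225],0))
from cell import vision
d=vision.read_camera("scene");np.savez("pics/s5.npz",**d);crop("s5",270,70,390,200,4.5,"pics/s5.png")
d=vision.read_camera("top");np.savez("pics/t5.npz",**d);crop("t5",315,140,460,240,5,"pics/t5.png")
p=cur()[1]
for z in(.2165,.2395): print(pr("s5",box(p[:2],0,.017,.048,z)))
E
```

```text
t 15.4 pos [ 0.4695 -0.2199  0.2729] x [-0. -0. -1.] jaw deg -0.17 q [-28.3  -0.1  51.   99.4   0.1  80.6  22.6] F [-0.27  0.06 -2.36] Tq [-0.1   0.02  0.  ] w 0.0239
(array([0.0479, 0.0019, 0.0005]), array([-0.003 , -0.0001,  0.0001]))
[[340.8678 130.8441]
 [321.7957 139.9587]
 [310.6256 136.565 ]
 [330.0344 127.8492]]
[[342.0836 122.6997]
 [322.8565 131.3525]
 [311.5253 128.1019]
 [331.1004 119.834 ]]
```

View pics/s5.png

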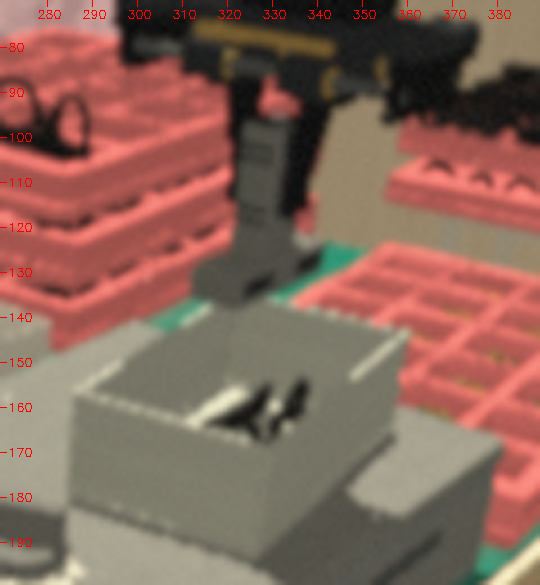

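View pics/t5.png

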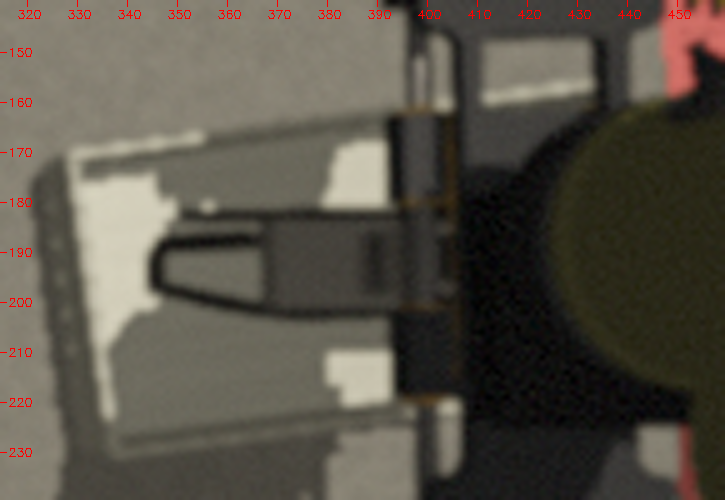

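```bash
python3 - <<'E'
from h import *
np.set_printoptions(precision=4,suppress=True)
crop("t5",340,174,400,210,12,"pics/ct5.png")
crop("s5",305,110,350,150,14,"pics/cs5.png")
print(pr("t5",box((.4695,-.2199),0,.017,.048,.2397)))
E
```

```text
[[421.9105 200.4483]
 [368.9881 201.1658]
 [368.538  182.5253]
 [421.3667 181.7829]]
```

View pics/ct5.png

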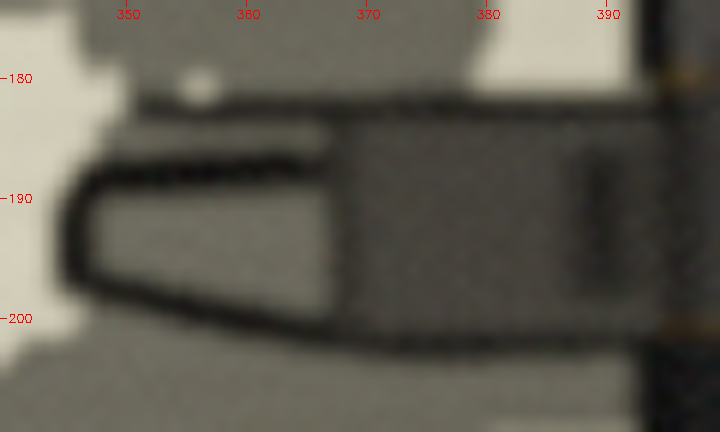

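View pics/cs5.png

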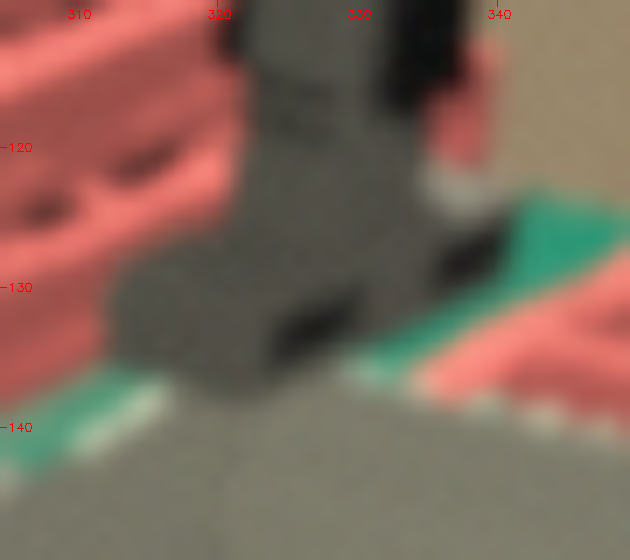

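The lamp hangs upright over the tray, with its head from (367,183) to about (422,201) in the top view and in line with the frame. Lowering slowly to a window height of about 0.157–0.159.

Call:
drive_tool:
  offset:
    - [0.004, 0.002, 0.0005]
    - [0.01, 0.002, 0.0005]
    - [0.016, 0.002, 0.0005]
    - [0.022, 0.002, 0.0005]
    - [0.028, 0.002, 0.0005]
    - [0.034, 0.002, 0.0005]
    - [0.04, 0.002, 0.0005]
    - [0.044, 0.002, 0.0005]
    - [0.048, 0.002, 0.0005]
    - [0.048, 0.002, 0.0005]
  angular:
    - [0, 0, 0]
    - [0, 0, 0]
    - [0, 0, 0]
    - [0, 0, 0]
    - [0, 0, 0]
    - [0, 0, 0]
    - [0, 0, 0]
    - [0, 0, 0]
    - [0, 0, 0]
    - [0, 0, 0]

```text
time_s: 16.75
tool_pos: [0.4699, -0.2172, 0.2245]
tool_rot: [171.4, 90.0, 171.3]
force: [-0.1, 0.1, -0.8]
grip_width: 0.0237
```

```bash
python3 - <<'E'
from h import *
np.set_printoptions(precision=4,suppress=True)
st()
print(rel([.47,-.218,.213],0))
from cell import vision
d=vision.read_camera("scene");np.savez("pics/s6.npz",**d);crop("s6",280,100,370,180,8,"pics/s6.png")
d=vision.read_camera("top");np.savez("pics/t6.npz",**d);crop("t6",330,165,420,215,8,"pics/t6.png")
p=cur()[1]
w=p[2]-.0562
print(w,pr("s6",box(p[:2],0,.017,.048,w)),pr("t6",box(p[:2],0,.017,.048,w)),pr("t6",box(p[:2],0,.017,.048,w+.023)))
E
```

```text
t 16.75 pos [ 0.4699 -0.2172  0.2245] x [-0.001  0.    -1.   ] jaw deg -0.13 q [-27.8   1.9  51.3 103.7  -1.6  75.1  23.8] F [-0.05  0.07 -0.77] Tq [-0.11  0.05  0.01] w 0.0237
(array([ 0.0115, -0.0008,  0.0001]), array([-0.0024, -0.0008, -0.0001]))
0.16873197692978098 [[337.8919 147.2952]
 [319.0804 157.3115]
 [308.2326 153.6385]
 [327.3582 144.0472]] [[407.1242 200.3583]
 [358.6596 201.0157]
 [358.2639 183.9364]
 [406.6499 183.258 ]] [[411.2022 200.2785]
 [361.3792 200.9543]
 [360.9678 183.3991]
 [410.7079 182.7011]]
```

View pics/s6.png

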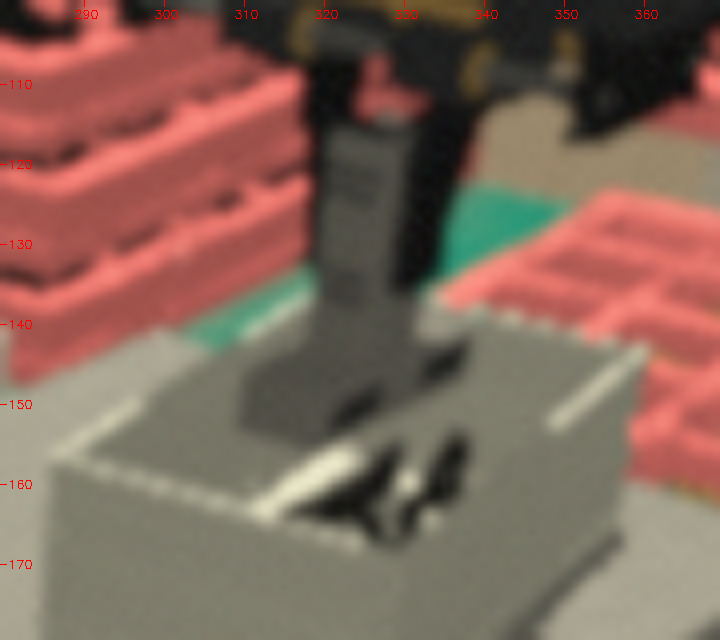

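View pics/t6.png

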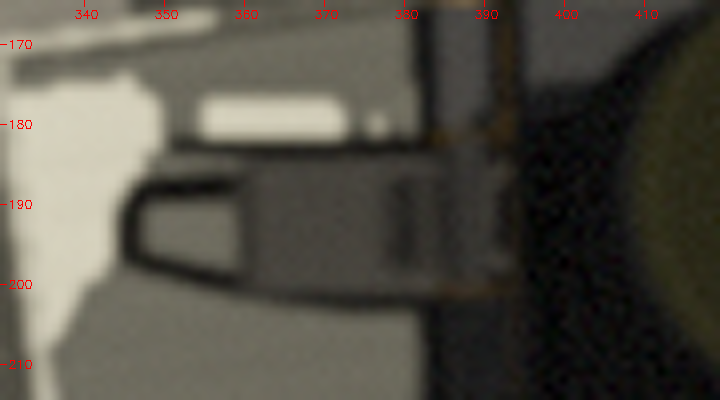

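Call:
drive_tool:
  offset:
    - [0.003, -0.0005, 0]
    - [0.006, -0.001, 0]
    - [0.009, -0.001, 0]
    - [0.011, -0.001, 0]
    - [0.011, -0.001, 0]
    - [0.011, -0.001, 0]
    - [0.011, -0.001, 0]
    - [0.011, -0.001, 0]
  angular:
    - [0, 0, 0]
    - [0, 0, 0]
    - [0, 0, 0]
    - [0, 0, 0]
    - [0, 0, 0]
    - [0, 0, 0]
    - [0, 0, 0]
    - [0, 0, 0]

```text
time_s: 17.85
tool_pos: [0.4702, -0.2183, 0.214]
tool_rot: [-12.9, 90.0, -13.0]
force: [-0.2, 0.4, -1.1]
grip_width: 0.0239
```

```bash
python3 - <<'E'
from h import *
np.set_printoptions(precision=4,suppress=True)
st()
from cell import vision
d=vision.read_camera("scene");np.savez("pics/s7.npz",**d);crop("s7",290,120,360,180,11,"pics/s7.png")
d=vision.read_camera("top");np.savez("pics/t7.npz",**d);crop("t7",330,165,420,215,8,"pics/t7.png")
p=cur()[1]
w=p[2]-.0562
print(w,pr("s7",box(p[:2],0,.017,.048,w)),pr("t7",box(p[:2],0,.017,.048,w)))
# frame corner, under gap
E
```

```text
t 17.85 pos [ 0.4702 -0.2183  0.214 ] x [ 0. -0. -1.] jaw deg -0.13 q [-27.6   2.6  51.5 104.5  -2.1  73.9  24.4] F [-0.21  0.41 -1.09] Tq [ 0.02  0.03 -0.01] w 0.0239
0.15775259938899533 [[337.5326 150.8415]
 [318.8187 161.0334]
 [308.0452 157.307 ]
 [327.0686 147.5443]] [[405.7525 200.3879]
 [357.9093 201.0369]
 [357.5198 184.1756]
 [405.2864 183.5062]]
```

View pics/s7.png

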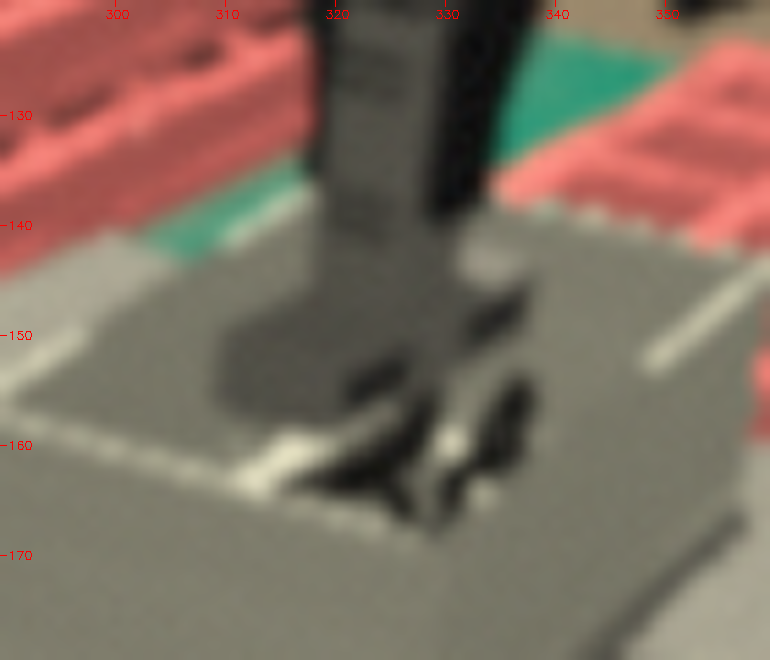

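View pics/t7.png

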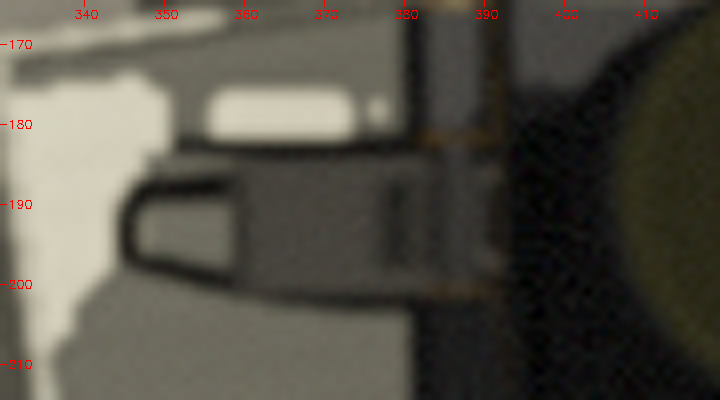

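The lamp's left edge is at px 358.3, which puts its centre near y = -0.219. The frame's is about -0.2195, and the frame's outline hasn't moved. The estimated gap is 10–13 mm and there is no contact force. Handing in.

```bash
python3 - <<'E'
from h import *
st()
from cell import sign_off
print(sign_off())
E
```

```text
t 17.95 pos [ 0.4702 -0.2183  0.214 ] x [-0. -0. -1.] jaw deg -0.13 q [-27.6   2.6  51.5 104.5  -2.1  73.9  24.4] F [ 0.72 -0.25 -1.02] Tq [-0.07  0.08  0.02] w 0.0238
the job is handed in; nothing more can be done
None
```

The job is handed in at about 18 s; it reports no verdict. I screwed the adhesive cap closed to its stop, then lifted the lamp from its dock, carried it over the tray wall and held it still above the frame.

- **Cap:** torque rose to about 0.4 N m at the stop. In the top view the wing is in line with the pot's ridges to within about 2°.
- **Lamp pose:** it is upright and in line with the frame to under 1°. Its centre is at about (0.470, -0.219), against a frame estimate of (0.470, -0.2195); the frame estimate is good to a few mm.
- **Window height:** the arm reading gives a gap of about 10 mm above the frame. The scene camera suggests 2–3 mm more, so the two disagree slightly, but both are well inside 4–20 mm.
- **Contact and bystanders:** I saw no contact force at the end and the frame's outline had not moved. The bottle, tape and tweezers showed no movement wherever they appeared in the pictures, but I took no final picture of them.

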